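Release the clamp of a measuring fixture by feel

TASK

Free the moulded black cover for the operator: touch down with a fingertip on the top edge of the fixture's long clamp rail at its left end (as seen from the robot), run it along the edge towards the right until you come to the hidden release notch, and press the key inside the notch fully down so that the clamp jaw draws back; then take the hand away. Only touch and press: do not grasp, lift or shift the cover, the ring gauge, the ball stand or the joystick console.

Things in the scene. Friction and masses are not known exactly. Their poses are not given: they have to be found in the camera images.
- fixture: Perforated grey metal plate, 250 x 440 x 12 mm, screwed to the granite table, carrying the clamp rail. Origin on the table straight below the rail's middle; x points from the rail to the cover, away from the robot, y along the rail to the robot's left, z up. Plate: x -45 to 205, y -220 to 220 mm. Beyond the rail all but the ball stand stays lower than 45 mm above the table.
- rail_top (a point): Middle of the rail's top edge, 60 mm above the table; axes as the fixture's. The rail is a rigid grey metal bar along y, y = -200 to 200 mm, 24 mm wide, its flat top level to 0.1 mm. One release notch breaks it, at a new place each time, wholly within y = -125 to 125 mm: a gap 44 mm long along y, open right across the rail, with upright sides.
- rail_end: The left end piece of the rail, 24 x 37 x 30 mm, a fixed grey block: it covers fixture y = 163 to 200 mm. Origin at its centre, 15 mm below the rail's top edge; axes as the fixture's. The sweep starts with a fingertip on its top, touching this piece alone.
- rail_lead: The next piece of the rail, 24 x 36 x 30 mm, flush with the end piece: fixture y = 127 to 163 mm. Origin at its centre, 15 mm below the rail's top edge; axes as the fixture's. The fingertip passes over its top, touching it, on the way to the notch.
- key (a joint): Travel in m of the release key, a flat pad of the same grey metal, 42 x 22 mm that fills the floor of the notch, its top 12 mm below the rail's top edge: 0 = up (untouched), 0.008 = fully down at its stop. It slides straight down against about 5 N of friction and stays where it is left.
- jaw (a joint): Travel of the black clamp jaw (a bar 160 mm long between rail and cover), m: 0 = clamped against the cover, 0.008 = drawn back towards the rail. It is geared to the key and moves by the same amount as the key.
- cover: Moulded black plastic cover lying loose on the plate behind the jaw, a shallow D-shaped shell with ribs, 100 x 200 x 28 mm, 0.25 kg. Origin at the bottom middle of its straight front wall, which faces the rail about 52 mm from the rail's centre line; the arched back points along +x. To be left where it is.
- ring_gauge: Loose steel ring, 48 mm across, 28 mm bore, 20 mm high, on the far left corner of the plate. Origin at the centre of its underside. Bystander.
- ball_stand: Loose steel reference ball on a stem and round foot, 48 mm across, 75 mm high, on the far right corner of the plate. Origin at the centre of its underside. Bystander.
- console: Loose white joystick console, 160 x 120 mm and 86 mm high to the top of its stick, on the table to the robot's right. Origin at the centre of its underside. Bystander.
Not all that is in view belongs to the job. Of the things like the cover, leave any that is blue or green; of the rest the larger one is meant.

How it is judged:
By the outcome, as a careful person would: the job done as asked, in the order asked, and still so for the second after the job is handed in, with the robot touching nothing.
It also fails if it takes over 72 s, if anything falls off the work surface, if the arm or the gripper's body presses on something with over 40 N, if the wrist force passes 120 N, or if a joint passes its speed limit or range.

ROBOT

A 6-joint arm with a two-finger parallel gripper is mounted at the origin on the work surface. World frame = base frame: x ahead of the robot, y to its left, z up, the work surface at z = 0. Lengths are in m, angles in rad, forces in N, time in s.
With the tool pointing down it reaches from about 0.225 to 0.875 m from the base axis. Payload 3.4 kg.
Tool frame: the origin (TCP) lies on the front face of the gripper's body, between the roots of the fingers; the fingertips stand 73 mm ahead of it and the grasp point (between the pads) lies 54 mm ahead of it; y points along the fingers, x is the direction in which the jaws open and shut, and the axes are right-handed (so a half turn about y gives the same grasp; the last joint's range is limited). The gripper opens to 85 mm and grips with 20 to 120 N. Pads are 22 mm wide; open, the fingers measure 114 mm over their backs; the gripper's body (76 mm by 85 mm) begins 54 mm behind the grasp point. The pads swing forward as they close: fully open they stand 13 mm farther back than shut.
Start: joints at [-1.445, 0.276, 1.505, -0, 1.361, -0.121], TCP at [0.14, -0.558, 0.304] pointing down, gripper open.
Joint ranges: [-2.89, 2.89], [-0.75, 2.08], [0.22, 2.7], [-1.18, 4.32], [0.11, 2.71], [-2.7, 2.7]. Speed limits (rad/s): [2.57, 2.57, 3.14, 3.14, 3.14, 3.14].

INTERFACE

Orientations are given as a rotation vector (axis times angle).
In Python, from workcell import get_obs, grab_frame, sign_off, look_for, regions_of, tip_of gives the robot as it stands. The module is installed in compiled form; this text tells all that it offers.
- The arm moves only by the tool servo_tool, never from a script. Its argument "targets" is text: rows parted by semicolons, each of 7 numbers parted by spaces: the turn, a rotation vector about the world's x, y, z in rad, then the shift along the world's x, y, z in m, then the finger opening in m, from 0 to 0.0854. A call has 1 to 8 rows; each row is the pose to reach, as a shift and turn from the pose commanded when the call began; what a row does not reach only later rows make up. A row lasts 1/8 s, in which the tool goes at most 62.5 mm and 10.7 degrees, less where a joint would pass 70% of its speed; a pose out of reach is approached as far as the arm can. A call with a gripper value outside its range is refused whole. The fingers move at their own pace and stop on an object; "newtons" is the grip in N (left out, the last holds). Time passes only in rows, so rows that repeat a pose let the fingers close. It gives the time, the measured TCP pose, the force and the opening at its end, in the units of the state.
- get_obs(): the state, without advancing time (a new reading comes with each control period).
- grab_frame(name): name is "scene" or "top"; returns a dict with "img" (400x640x3 uint8, red, green, blue), "fov_y" (degrees; the focal length in pixels is half the picture's height over the tangent of half this angle, whatever the lens; pixels are square), "cx", "cy" (the principal point, pixels), "R" (3x3) and "t" (3): a world point X has camera coordinates R X + t. Camera axes: x right, y down, z forward; pixel columns grow to the right and rows downward; lengths in m; the calibration is good to about 2 mm. A picture is of the moment at which its call begins. There is no depth.
- sign_off(): hands the job in, once; it reports no verdict.
Trained networks look in a picture, given as the dict that the camera call returned (one of the last four; its "shot" number tells which), for a name from the list of things; names that differ only in an ending like _2 or _b are one class to them, and where a whole thing is asked for, a point or a joint stands for the part that bears it (a point fixed in the world has none). Each returns a list of dicts, best first, with "score" (0 to 1); they miss things now and then, are a little off and sometimes report something else, mostly with a low value. They report only what shows in the picture. A call takes as long as a camera call. They do not tell look-alikes from the thing itself.
- look_for(picture, query): "pixel" ([column, row] in pixels, amid what is visible of it).
- regions_of(picture, query): "region" (400x640 bool, what is visible of it) and "pixel" ([column, row] in pixels, amid what is visible of it).
- tip_of(picture, query): "pixel" ([column, row] in pixels: a listed point, or the origin of a listed thing).
The state is a dict: "clock": time; "joint_pos": joint angles; "joint_velocities": joint speeds; "joint_torque": joint torques, N m; "ee_pos": TCP position; "tcp_rot": TCP orientation; "wrist_force": force on the tool from outside, world axes, zero at the start; "wrist_torque": the same for the moment, N m; "grip_width": finger opening in m.
Only numpy, scipy, OpenCV 4.12 (cv2) and the standard library are available. Lean on these libraries where they do the work, as an engineer would, in place of code of your own. Each camera call takes 0.05 s, during which the arm holds its last target. There are 200 camera calls.

## Working session

There is one attempt and no reset: what is moved stays moved. The work goes in short steps, Python scripts to look and compute and a tool call to move; the robot and the scene stay as the last step left them, time stands still between calls to the robot, and variables do not carry over. Pictures are saved under pics/ and viewed, about 8 in all and at most 12, crops included, and the job is handed in when it is done.

Besides the shell and the picture viewer there is one more tool, called after ">>>" as name(argument=value, ...) on one line, values as JSON. servo_tool: Moves the arm, as the interface text tells. Its arguments: {"type":"object","properties":{"targets":{"type":"string"},"newtons":{"type":"number"}},"required":["targets"]}

```bash
mkdir -p pics; cat > h.py <<'E'
import numpy as np, cv2
from workcell import *
def ray(f,px):
    fl=200/np.tan(np.radians(f["fov_y"])/2)
    d=f["R"].T@np.array([(px[0]-f["cx"])/fl,(px[1]-f["cy"])/fl,1.0]); o=-f["R"].T@f["t"]
    return o,d
def at_z(f,px,z):
    o,d=ray(f,px); return o+d*(z-o[2])/d[2]
def proj(f,X):
    fl=200/np.tan(np.radians(f["fov_y"])/2)
    c=f["R"]@np.array(X)+f["t"]; return np.array([f["cx"]+fl*c[0]/c[2],f["cy"]+fl*c[1]/c[2]])
def save(f,n,box=None,s=1):
    im=f["img"][:,:,::-1]
    if box: im=im[box[1]:box[3],box[0]:box[2]]
    cv2.imwrite("pics/"+n,cv2.resize(im,None,fx=s,fy=s,interpolation=cv2.INTER_CUBIC))
E
python3 - <<'E'
from h import *
o=get_obs(); print({k:np.round(v,4) for k,v in o.items()})
F={}
for n in("scene","top"):
    f=F[n]=grab_frame(n); save(f,n+"0.png")
    print(n,f["fov_y"],f["cx"],f["cy"],"cam",-f["R"].T@f["t"])
    for q,z in(("rail_top",.06),("rail_end",.045),("rail_lead",.045),("cover",.012),("ring_gauge",.012),("ball_stand",.012),("console",0),("key",.048),("fixture",0)):
        for r in tip_of(f,q)[:3]: print(q,np.round(r["pixel"]),round(r["score"],2),at_z(f,r["pixel"],z).round(4))
E
```

```text
{'clock': np.float64(0.0), 'joint_pos': array([-1.445 ,  0.2766,  1.5061,  0.    ,  1.3607, -0.121 ]), 'joint_velocities': array([-0.0003,  0.0011,  0.0006,  0.0005,  0.0016,  0.0006]), 'joint_torque': array([ 5.00000e-04, -4.16774e+01, -2.45805e+01, -0.00000e+00,
        1.12000e-02, -0.00000e+00]), 'ee_pos': array([ 0.1404, -0.5572,  0.303 ]), 'tcp_rot': array([-1.3145,  1.0264, -1.0242]), 'wrist_force': array([0.0383, 0.8575, 0.0307]), 'wrist_torque': array([-0.0324, -0.055 , -0.0199]), 'grip_width': np.float64(0.0855)}
scene 47.303515959011115 316.28137817265514 196.7389429047849 cam [1.24612616 0.1483759  0.82003938]
rail_top [368. 210.] 0.63 [0.5718 0.0757 0.06  ]
rail_end [450. 224.] 0.81 [0.5558 0.2564 0.045 ]
rail_lead [432. 222.] 0.64 [0.5594 0.2176 0.045 ]
cover [360. 170.] 0.93 [0.3968 0.0268 0.012 ]
cover [258. 169.] 0.84 [ 0.4575 -0.2291  0.012 ]
cover [458. 179.] 0.61 [0.3715 0.2703 0.012 ]
ring_gauge [436. 302.] 0.97 [0.7363 0.2458 0.012 ]
ball_stand [275. 266.] 0.65 [ 0.7337 -0.091   0.012 ]
console [195. 161.] 0.88 [ 0.4575 -0.4091  0.    ]Traceback (most recent call last):
  File "<stdin>", line 8, in <module>
ValueError: it knows: ball_stand, console, cover, fixture, rail_end, rail_lead, rail_top, ring_gauge
```

```bash
python3 - <<'E'
from h import *
from scipy.spatial.transform import Rotation as Ro
print(Ro.from_rotvec(get_obs()["tcp_rot"]).as_matrix().round(3))
for n in("scene","top"):
    f=grab_frame(n); save(f,n+"1.png",None,1.25)
    print(n,f["fov_y"],f["cx"],f["cy"],"cam",-f["R"].T@f["t"])
    for q,z in(("rail_top",.06),("rail_end",.045),("rail_lead",.045),("cover",.012),("ring_gauge",.012),("ball_stand",.012),("console",0),("fixture",0)):
        for r in tip_of(f,q)[:4]: print(q,np.round(r["pixel"],1),round(r["score"],2),at_z(f,r["pixel"],z).round(4))
E
```

```text
[[ 0.244 -0.     0.97 ]
 [-0.97   0.     0.244]
 [-0.    -1.     0.   ]]
scene 47.303515959011115 316.28137817265514 196.7389429047849 cam [1.24612616 0.1483759  0.82003938]
rail_top [370.5 208.5] 0.81 [0.5654 0.0806 0.06  ]
rail_end [450.4 226.5] 0.85 [0.5618 0.2571 0.045 ]
rail_lead [433.4 222.3] 0.63 [0.5587 0.2203 0.045 ]
cover [360.9 239.2] 0.9 [0.6179 0.0718 0.012 ]
cover [361.8 170.6] 0.7 [0.3997 0.0318 0.012 ]
cover [258.3 167.9] 0.69 [ 0.4538 -0.2296  0.012 ]
cover [459.  178.3] 0.62 [0.369  0.2729 0.012 ]
ring_gauge [433.5 299. ] 0.69 [0.7306 0.2408 0.012 ]
ball_stand [277.4 268.7] 0.59 [ 0.7383 -0.0844  0.012 ]
console [194.3 161.8] 0.91 [ 0.4605 -0.4097  0.    ]
fixture [191.4 161. ] 0.63 [ 0.4595 -0.4187  0.    ]
fixture [367.  225.9] 0.57 [0.5669 0.0769 0.    ]
top 54.778098507530245 322.85837997591653 197.49985167674612 cam [ 0.4979556  -0.06224695  1.20085551]
rail_top [283.9 209. ] 0.73 [0.5618 0.0711 0.06  ]
rail_lead [229.6 206.8] 0.42 [0.5711 0.2366 0.045 ]
cover [285. 187.] 0.94 [0.6328 0.0732 0.012 ]
cover [301.4 267.6] 0.91 [0.3851 0.0237 0.012 ]
cover [221.6 277.9] 0.8 [0.3563 0.2675 0.012 ]
cover [380.7 246.8] 0.58 [ 0.4457 -0.2189  0.012 ]
ball_stand [333.6 152.6] 0.73 [ 0.7389 -0.079   0.012 ]
console [445.3 241.5] 0.65 [ 0.4594 -0.4191  0.    ]
fixture [282.3 206.7] 0.89 [0.5724 0.0831 0.    ]
```

View pics/scene1.png

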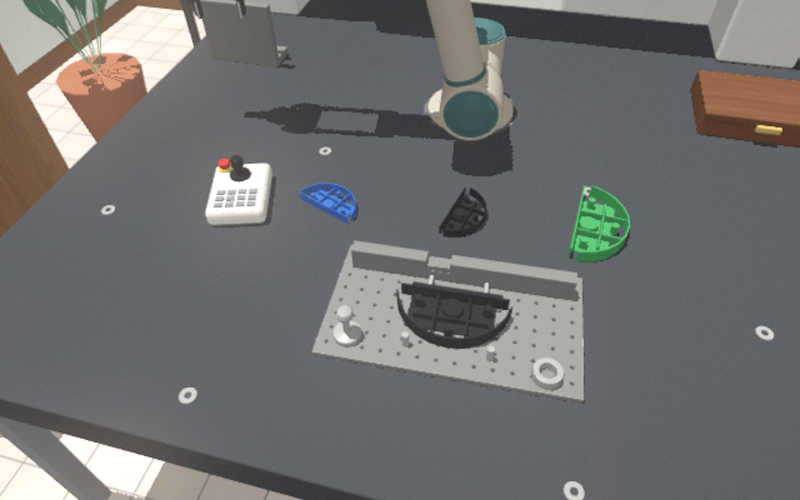

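View pics/top1.png

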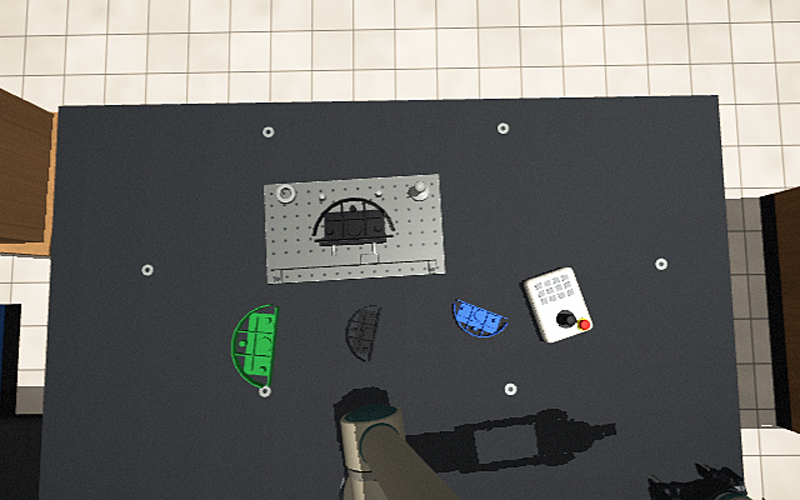

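```bash
cat > fit.py <<'E'
from h import *
from scipy.optimize import least_squares
def FX(p,v):
    c,s=np.cos(p[2]),np.sin(p[2]); v=np.asarray(v,float)
    return np.array([p[0]+c*v[0]-s*v[1],p[1]+s*v[0]+c*v[1],v[2]])
if __name__=="__main__":
    fs={n:grab_frame(n) for n in("top","scene")}
    hull=[(x,y,z) for x in(-.045,.205) for y in(-.22,.22) for z in(0,.012)]+[(x,y,z) for x in(-.012,.012) for y in(-.2,.2) for z in(.012,.06)]
    H={}
    for n,f in fs.items():
        r=regions_of(f,"fixture"); m=max((q["region"] for q in r),key=lambda a:a.sum()).astype(np.uint8)
        m=cv2.morphologyEx(m,cv2.MORPH_OPEN,np.ones((3,3)))
        H[n]=cv2.convexHull(cv2.findNonZero(m)); print(n,m.sum(),H[n].min((0,1)),H[n].max((0,1)))
    def model(p,f): return cv2.convexHull(np.array([proj(f,FX(p,v)) for v in hull],np.float32))
    def res(p,ns):
        out=[]
        for n in ns:
            h=model(p,fs[n])
            for q in H[n][:,0]: out.append(cv2.pointPolygonTest(h,(float(q[0]),float(q[1])),True))
            for q in h[:,0]: out.append(cv2.pointPolygonTest(H[n],(float(q[0]),float(q[1])),True))
        return out
    for ns in(["top"],["scene"],["top","scene"]):
        s=least_squares(res,[.565,.077,.04],args=(ns,),loss="soft_l1",diff_step=1e-3); print(ns,s.x.round(4),s.cost)
    p=s.x; np.save("p.npy",p)
    for n,f in fs.items():
        im=cv2.resize(f["img"][:,:,::-1],None,fx=4,fy=4,interpolation=cv2.INTER_CUBIC)
        for z,a in((.06,[(-.012,-.2),(.012,-.2),(.012,.2),(-.012,.2)]),(.012,[(-.045,-.22),(.205,-.22),(.205,.22),(-.045,.22)])):
            pts=np.array([(proj(f,FX(p,(*q,z)))+.5)*4 for q in a],int); cv2.polylines(im,[pts],True,(0,0,255),1)
        b=(205,135,360,235) if n=="top" else (250,185,475,325)
        c=im[b[1]*4:b[3]*4,b[0]*4:b[2]*4]; k=min(1,800/c.shape[1]); cv2.imwrite(f"pics/fit_{n}.png",cv2.resize(c,None,fx=k,fy=k,interpolation=cv2.INTER_AREA))
E
python3 fit.py
```

```text
top 8703 [211 139] [354 226]
scene 14142 [250 193] [467 321]
['top'] [0.5683 0.0778 0.0509] 7.877546372145959
['scene'] [0.5656 0.0776 0.0474] 8.677568513706092
['top', 'scene'] [0.5665 0.0777 0.0483] 18.557562857606985
```

View pics/fit_top.png

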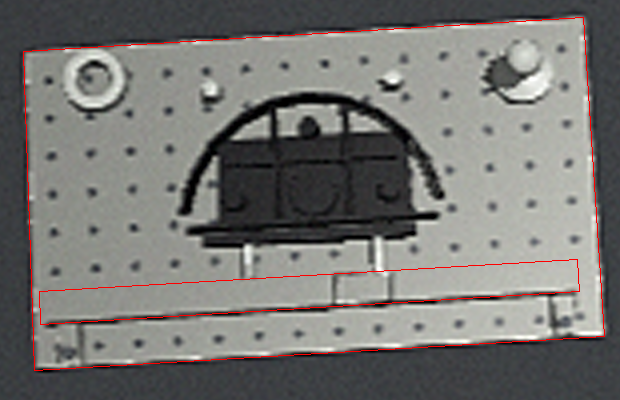

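View pics/fit_scene.png

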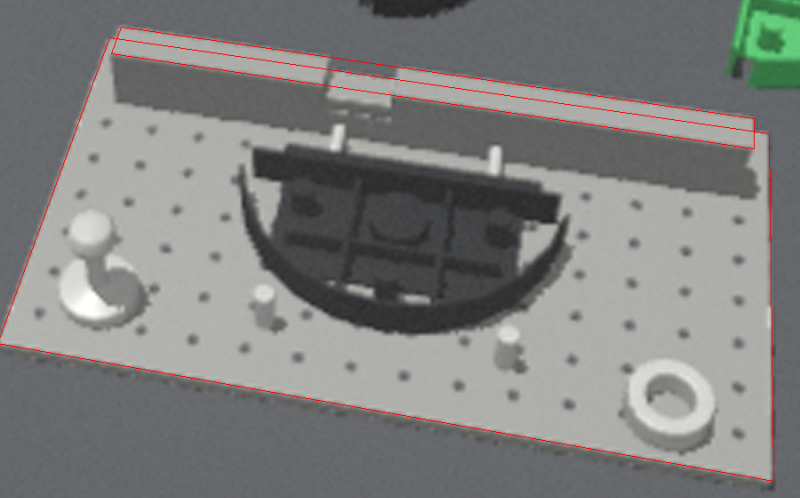

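>>> servo_tool(targets="0 0 0.17 0.052 0.102 0 0; 0 0 0.34 0.104 0.204 0 0; 0 0 0.51 0.156 0.306 0 0; 0 0 0.68 0.208 0.408 0 0; 0 0 0.85 0.23 0.45 0 0; 0 0 1.02 0.26 0.51 0 0; 0 0 1.19 0.28 0.55 0 0; 0 0 1.37 0.30 0.59 0 0", newtons=40)

```text
clock: 2.5
ee_pos: [0.368, -0.1103, 0.3044]
tcp_rot: [-1.571, -0.042, 0.039]
wrist_force: [1.4, -0.7, -1.0]
grip_width: -0.0001
```

```bash
python3 - <<'E'
from fit import *
from scipy.spatial.transform import Rotation as Ro
o=get_obs();R=Ro.from_rotvec(o["tcp_rot"]).as_matrix();p=np.load("p.npy")
print(o["ee_pos"],np.degrees(np.arctan2(R[1,0],R[0,0])),R[:,1].round(4),np.degrees(p[2]),o["wrist_force"],o["joint_pos"].round(3))
print("to rail_end", FX(p,(0,.1815,.06))-o["ee_pos"])
E
```

```text
[ 0.36803645 -0.11028235  0.30440723] 2.947910826455752 [ 0.0019 -0.001  -1.    ] 2.7681512981018748 [ 1.39036266 -0.70566886 -1.04069796] [-0.473 -0.02   1.86  -0.     1.3   -0.524]
to rail_end [ 0.18968005  0.36928341 -0.24440723]
```

>>> servo_tool(targets="0 0 0 0.028 0.055 0 0; 0 0 0 0.056 0.110 0 0; 0 0 0 0.084 0.165 0 0; 0 0 0 0.112 0.22 0 0; 0 0 0 0.14 0.275 0 0; 0 0 0 0.165 0.325 0 0; 0 0 0 0.19 0.369 -0.03 0; 0 0 0 0.19 0.369 -0.07 0")

```text
clock: 3.5
ee_pos: [0.5597, 0.2606, 0.2336]
tcp_rot: [-1.568, -0.042, 0.035]
wrist_force: [-0.6, -0.7, -0.8]
grip_width: -0.0003
```

>>> servo_tool(targets="0 0 0 0 0 -0.02 0; 0 0 0 0 0 -0.04 0; 0 0 0 0 0 -0.055 0; 0 0 0 0 0 -0.06 0; 0 0 0 0 0 -0.06 0; 0 0 0 0 0 -0.06 0")

```text
clock: 4.25
ee_pos: [0.5579, 0.2571, 0.1748]
tcp_rot: [-1.57, -0.037, 0.035]
wrist_force: [-0.4, -0.5, -0.9]
grip_width: -0.0006
```

```bash
python3 - <<'E'
from fit import *
from scipy.spatial.transform import Rotation as Ro
o=get_obs();R=Ro.from_rotvec(o["tcp_rot"]).as_matrix();p=np.load("p.npy")
print(o["ee_pos"],np.degrees(np.arctan2(R[1,0],R[0,0])),R[:,1].round(4),o["wrist_force"])
print("to rail_end", FX(p,(0,.1815,.06))-o["ee_pos"])
f=grab_frame("scene");g=grab_frame("top")
u=proj(f,FX(p,(0,.1815,.06))).astype(int);v=proj(g,FX(p,(0,.1815,.06))).astype(int)
a=[]
for k,w in((f,u),(g,v)):
    im=k["img"][w[1]-50:w[1]+50,w[0]-50:w[0]+50,::-1]; a.append(cv2.resize(im,(400,400),interpolation=cv2.INTER_CUBIC))
    print(w, proj(k,o["ee_pos"]+R[:,1]*.073))
cv2.imwrite("pics/close.png",np.hstack(a))
E
```

```text
[0.55788588 0.25705713 0.17482854] 2.632520266794028 [ 1.8e-03  5.0e-04 -1.0e+00] [-0.42351733 -0.53736082 -0.88978282]
to rail_end [-0.00016938  0.00194393 -0.11482854]
[452 220] [455.86284354 207.88752277]
[220 211] [217.33007556 210.26538951]
```

View pics/close.png

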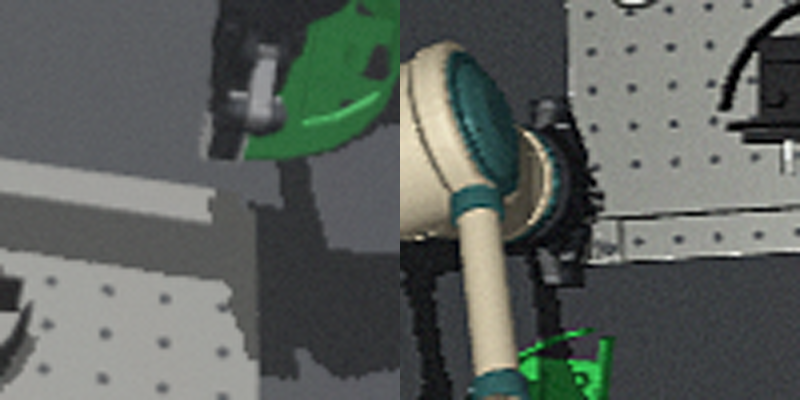

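>>> servo_tool(targets="0 0 0 0 0 -0.02 0; 0 0 0 0 0 -0.034 0; 0 0 0 0 0 -0.039 0; 0 0 0 0 0 -0.039 0; 0 0 0 0 0 -0.039 0")

```text
clock: 4.97
ee_pos: [0.5578, 0.2571, 0.1354]
tcp_rot: [-1.57, -0.037, 0.035]
wrist_force: [0.2, 0.7, -0.3]
grip_width: 0.0002
```

>>> servo_tool(targets="0 0 0 0 0 -0.0005 0; 0 0 0 0 0 -0.001 0; 0 0 0 0 0 -0.001 0")

```text
clock: 5.35
ee_pos: [0.5574, 0.2569, 0.134]
tcp_rot: [-1.57, -0.036, 0.036]
wrist_force: [-1.4, -0.0, -0.0]
grip_width: 0.0001
```

>>> servo_tool(targets="0 0 0 0 0 -0.0005 0; 0 0 0 0 0 -0.001 0; 0 0 0 0 0 -0.001 0")

```text
clock: 5.72
ee_pos: [0.5573, 0.2569, 0.1329]
tcp_rot: [-1.571, -0.036, 0.036]
wrist_force: [-0.2, 0.7, 0.2]
grip_width: 0.0
```

>>> servo_tool(targets="0 0 0 0 0 -0.0005 0; 0 0 0 0 0 -0.0005 0; 0 0 0 0 0 -0.0005 0")

```text
clock: 6.1
ee_pos: [0.5574, 0.257, 0.1328]
tcp_rot: [-1.57, -0.036, 0.036]
wrist_force: [-0.7, 0.6, 4.6]
grip_width: -0.0003
```

>>> servo_tool(targets="0 0 0 0 0 -0.0005 0; 0 0 0 0 0 -0.0005 0; 0 0 0 0 0 -0.0005 0")

```text
clock: 6.48
ee_pos: [0.5574, 0.2569, 0.1328]
tcp_rot: [-1.57, -0.037, 0.036]
wrist_force: [-0.5, -0.8, 6.3]
grip_width: -0.0002
```

>>> servo_tool(targets="0 0 0 0 0 -0.0005 0; 0 0 0 0 0 -0.0005 0; 0 0 0 0 0 -0.0005 0")

```text
clock: 6.85
ee_pos: [0.5574, 0.2569, 0.1328]
tcp_rot: [-1.57, -0.037, 0.036]
wrist_force: [-2.6, -1.1, 8.8]
grip_width: 0.0004
```

>>> servo_tool(targets="0 0 0 0.0005 -0.01 0 0; 0 0 0 0.001 -0.02 0 0; 0 0 0 0.0015 -0.03 0 0; 0 0 0 0.0019 -0.04 0 0; 0 0 0 0.0024 -0.05 0 0; 0 0 0 0.0029 -0.06 0 0; 0 0 0 0.0034 -0.07 0 0; 0 0 0 0.0039 -0.08 0 0")

```text
clock: 7.85
ee_pos: [0.5626, 0.1783, 0.1326]
tcp_rot: [-1.567, -0.039, 0.032]
wrist_force: [0.2, 4.1, 6.2]
grip_width: 0.0004
```

>>> servo_tool(targets="0 0 0 0.0005 -0.01 0 0; 0 0 0 0.001 -0.02 0 0; 0 0 0 0.0015 -0.03 0 0; 0 0 0 0.0019 -0.04 0 0; 0 0 0 0.0024 -0.05 0 0; 0 0 0 0.0029 -0.06 0 0; 0 0 0 0.0034 -0.07 0 0; 0 0 0 0.0039 -0.08 0 0")

```text
clock: 8.85
ee_pos: [0.5664, 0.0982, 0.1327]
tcp_rot: [-1.567, -0.038, 0.032]
wrist_force: [0.1, 5.5, 7.4]
grip_width: 0.0003
```

>>> servo_tool(targets="0 0 0 0.0005 -0.01 0 0; 0 0 0 0.001 -0.02 0 0; 0 0 0 0.0015 -0.03 0 0; 0 0 0 0.0015 -0.03 0 0")

```text
clock: 9.35
ee_pos: [0.568, 0.0671, 0.1326]
tcp_rot: [-1.569, -0.038, 0.032]
wrist_force: [-0.7, 0.9, 7.3]
grip_width: 0.0002
```

>>> servo_tool(targets="0 0 0 0.0002 -0.004 0 0; 0 0 0 0.0004 -0.008 0 0; 0 0 0 0.0004 -0.008 0 0")

```text
clock: 9.72
ee_pos: [0.5683, 0.0599, 0.1326]
tcp_rot: [-1.568, -0.038, 0.032]
wrist_force: [-0.2, 3.6, 7.5]
grip_width: -0.0001
```

>>> servo_tool(targets="0 0 0 0.0002 -0.004 0 0; 0 0 0 0.0002 -0.004 0 0; 0 0 0 0.0002 -0.004 0 0")

```text
clock: 10.1
ee_pos: [0.5684, 0.056, 0.1326]
tcp_rot: [-1.568, -0.038, 0.033]
wrist_force: [-0.4, 3.3, 7.5]
grip_width: -0.0003
```

>>> servo_tool(targets="0 0 0 0.0002 -0.004 0 0; 0 0 0 0.0002 -0.004 0 0; 0 0 0 0.0002 -0.004 0 0")

```text
clock: 10.48
ee_pos: [0.5686, 0.0519, 0.1325]
tcp_rot: [-1.569, -0.038, 0.033]
wrist_force: [-0.6, 3.1, 6.3]
grip_width: 0.0004
```

>>> servo_tool(targets="0 0 0 0.0001 -0.003 0 0; 0 0 0 0.0001 -0.003 0 0; 0 0 0 0.0001 -0.003 0 0")

```text
clock: 10.85
ee_pos: [0.5673, 0.0478, 0.131]
tcp_rot: [-1.571, -0.036, 0.037]
wrist_force: [-0.2, -0.3, 1.2]
grip_width: 0.0002
```

>>> servo_tool(targets="0 0 0 0.0001 -0.003 0 0; 0 0 0 0.0001 -0.003 0 0; 0 0 0 0.0001 -0.003 0 0")

```text
clock: 11.22
ee_pos: [0.5676, 0.0449, 0.1313]
tcp_rot: [-1.57, -0.036, 0.036]
wrist_force: [0.7, -0.7, 1.0]
grip_width: -0.0
```

>>> servo_tool(targets="0 0 0 0.0001 -0.003 0 0; 0 0 0 0.0001 -0.003 0 0; 0 0 0 0.0001 -0.003 0 0")

```text
clock: 11.6
ee_pos: [0.5678, 0.0419, 0.1315]
tcp_rot: [-1.57, -0.036, 0.036]
wrist_force: [0.1, -0.0, -0.7]
grip_width: 0.0001
```

>>> servo_tool(targets="0 0 0 0.0004 -0.0035 0 0; 0 0 0 0.0004 -0.0035 -0.004 0; 0 0 0 0.0004 -0.0035 -0.008 0; 0 0 0 0.0004 -0.0035 -0.009 0; 0 0 0 0.0004 -0.0035 -0.009 0")

```text
clock: 12.22
ee_pos: [0.5681, 0.0385, 0.1222]
tcp_rot: [-1.57, -0.036, 0.036]
wrist_force: [0.1, 0.6, 0.0]
grip_width: -0.0001
```

>>> servo_tool(targets="0 0 0 0 0 -0.002 0; 0 0 0 0 0 -0.004 0; 0 0 0 0 0 -0.004 0; 0 0 0 0 0 -0.004 0")

```text
clock: 12.72
ee_pos: [0.5684, 0.0385, 0.1187]
tcp_rot: [-1.571, -0.037, 0.036]
wrist_force: [-0.3, -0.7, 4.3]
grip_width: 0.0001
```

>>> servo_tool(targets="0 0 0 0 0 -0.002 0; 0 0 0 0 0 -0.004 0; 0 0 0 0 0 -0.006 0; 0 0 0 0 0 -0.006 0")

```text
clock: 13.22
ee_pos: [0.5684, 0.0384, 0.1126]
tcp_rot: [-1.57, -0.037, 0.036]
wrist_force: [-0.6, 0.9, 6.7]
grip_width: -0.0
```

>>> servo_tool(targets="0 0 0 0 0 -0.001 0; 0 0 0 0 0 -0.002 0; 0 0 0 0 0 -0.002 0; 0 0 0 0 0 -0.002 0")

```text
clock: 13.72
ee_pos: [0.5684, 0.0385, 0.1125]
tcp_rot: [-1.571, -0.037, 0.035]
wrist_force: [-4.0, -0.3, 18.9]
grip_width: 0.0001
```

>>> servo_tool(targets="0 0 0 0 0 0.01 0; 0 0 0 0 0 0.025 0; 0 0 0 0 0 0.05 0; 0 0 0 0 0 0.09 0; 0 0 0 -0.03 0 0.13 0; 0 0 0 -0.08 0 0.17 0; 0 0 0 -0.13 0 0.2 0; 0 0 0 -0.18 0 0.2 0")

```text
clock: 14.72
ee_pos: [0.3878, 0.0384, 0.313]
tcp_rot: [-1.571, -0.041, 0.032]
wrist_force: [-0.1, 0.1, 0.2]
grip_width: -0.0003
```

```bash
python3 - <<'E'
from h import *
o=get_obs();print(o["ee_pos"],o["wrist_force"])
f=grab_frame("scene"); save(f,"end.png",(250,170,475,325),3.5)
E
```

```text
[0.38778072 0.03835886 0.31297212] [-0.14608673  0.07109761  0.24553701]
```

View pics/end.png

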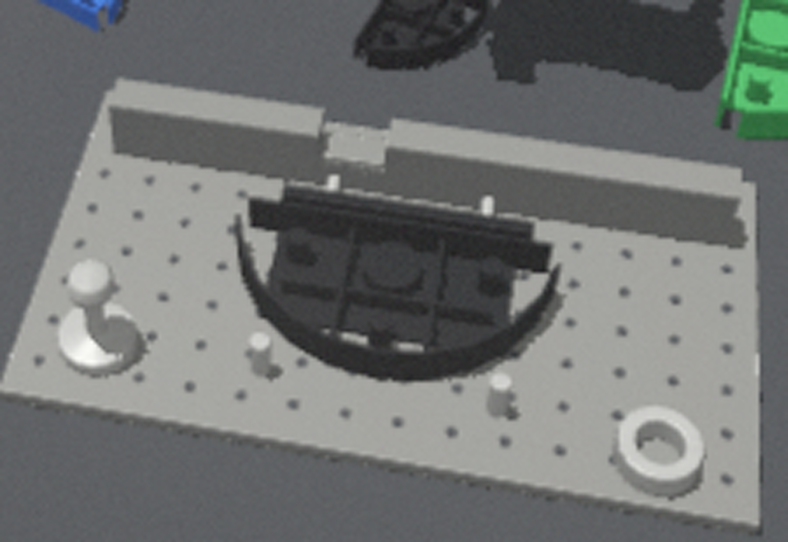

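The picture shows the key sunk in the notch (about (357,145)) and the jaw drawn back, with a gap opened between it and the cover (about (400,215)). The cover, ring and ball stand have not moved.

```bash
python3 -c "
from workcell import *
print(sign_off())"
```

```text
the job is handed in; nothing more can be done
None
```

The key is pressed fully down and the jaw has drawn back, so the cover is free. I handed the job in at about 15 s of the 72 s allowed.

- **Sweep:** I touched down with the shut fingertips on the left end piece of the rail and slid right along the top edge with about 6–9 N of contact. The contact force vanished at the notch, about where the camera had placed it.
- **Press:** I centred the fingertips over the notch and pushed the key down. It stopped 20.2 mm below the rail top, against the 20 mm expected (12 mm to the key plus 8 mm of travel). At the stop the force rose from about 7 to 19 N without further movement.
- **Withdrawal:** I raised the hand and backed it away from the rail. The wrist force was then about zero.
- **Final picture:** It shows the key sunk, a gap between jaw and cover, and the cover, ring gauge and ball stand in place. The console was outside that crop, but the arm stayed well clear of it.

No check failed. Before touchdown, the tip looked up to about 4 mm further left in the picture than the arm's own reading. Either position is well within the end piece.

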